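# Present an electrode through the guide of an alignment fixture

### The arm

A 6-joint arm with a two-finger parallel gripper is mounted at the origin on the work surface. World frame = base frame: x ahead of the robot, y to its left, z up, the work surface at z = 0. Lengths are in mm, angles in rad, forces in N, time in s.
With the tool pointing down it reaches from about 325 to 875 mm from the base axis. Payload 4.4 kg.
Tool frame: the origin (TCP) lies midway between the tips of the shut fingers; the grasp point (between the pads) lies 19 mm behind it; z points along the fingers, y is the line along which they close (so a half turn about z gives the same grasp; the last joint's range is limited). The gripper opens to 85 mm and grips with 20 to 120 N. Pads are 22 mm wide; open, the fingers measure 114 mm over their backs; the gripper's body (76 mm by 85 mm) begins 54 mm behind the grasp point. The pads swing forward as they close: fully open they stand 13 mm farther back than shut.
Start: joints at [1.155, 0.207, 1.542, -0, 1.393, -0.15], TCP at [150.497, 554.958, 231.282] pointing down, gripper open.
Joint ranges: [-2.73, 2.73], [-0.86, 2.22], [0.23, 2.46], [-1.11, 4.25], [0.08, 2.63], [-2.82, 2.82]. Speed limits (rad/s): [2.79, 2.79, 3.14, 3.14, 3.14, 3.14].

### API

Orientations are given as a unit quaternion [x, y, z, w].
In Python, from cell import * gives the robot as it stands. The module is installed in compiled form; this text tells all that it offers.
- The arm moves only by the tool apply_moves, never from a script. Its argument "moves" is a list of rows, each a list of 5 numbers: the shift along the world's x, y, z in mm, then the turn about the world's z in rad, then the opening in per cent of the stroke, from 0 (shut) to 100 (fully open). In form: [[dx, dy, dz, roll, hand], ...]. A call has 1 to 5 rows; each row shifts and turns the commanded pose from where the row before left it; what a row does not reach is not made up. A row lasts 1/8 s, in which the tool goes at most 62.5 mm and 10.7 degrees, less where a joint would pass 70% of its speed; a pose out of reach is approached as far as the arm can. A call is refused whole if a number of a shift passes 62.5 or a number of a turn 0.188, either way. A call with a gripper value outside its range is refused whole. The fingers move at their own pace and stop on an object; the grip force is fixed at half the most. Time passes only in rows, so rows that do not move let the fingers close. It gives the time, the measured TCP pose, the force, the opening and the grip force at its end, in the units of the state.
- read_state(): the state, without advancing time (a new reading comes with each control period).
- get_image(name): name is "scene" or "top" or "wrist"; returns a dict with "image" (480x640x3 uint8, red, green, blue), "vertical_fov" (degrees; the focal length in pixels is half the picture's height over the tangent of half this angle, whatever the lens; pixels are square), "cx", "cy" (the principal point, pixels), "position" and "attitude" of the camera in the world. Camera axes: x right, y down, z forward; pixel columns grow to the right and rows downward; lengths in mm; the calibration is good to about 2 mm. A picture is of the moment at which its call begins. There is no depth.
- close_job(): hands the job in; it is judged then, once.
The state is a dict: "t": time; "joint_positions": joint angles; "joint_vel": joint speeds; "effort": joint torques, N m; "position": TCP position; "orientation": TCP orientation; "ft_force": force on the tool from outside, world axes, zero at the start; "torque": the same for the moment, N m; "grip_width": finger opening in mm; "grasp_force": force on a finger pad.
Only numpy, scipy, OpenCV 4.12 (cv2) and the standard library are available. Lean on these libraries where they do the work, as an engineer would, in place of code of your own. Each camera call takes 0.05 s, during which the arm holds its last target. There are 200 camera calls.

### The job

First slide the guide carriage of the alignment fixture (the one with the black knob) along its rail fully home against the red stop, and leave it there. Then take the copper electrode with the red holder from the white rack and lower it from above through the bore of the brass guide without touching the guide or anything else on the fixture, until its tip hangs about 15 mm above the marked workpiece. Finish while holding it there in the gripper: still, upright and in the middle of the bore; leave the other electrodes, the can and the wrench where they are.

Things in the scene. Friction and masses are not known exactly. Their poses are not given: they have to be found in the camera images.
- fixture: Fixed alignment fixture: dark steel base 180 (its x) x 250 (its y) x 12 mm. Origin at the centre of its underside, z up. A steel rail runs along its y axis at x = +50 mm, with stop blocks (tops at z = 52 mm) centred at y = +103 mm (red) and y = -103 mm (bare steel). The aluminium workpiece, 50 x 50 mm with its flat top at z = 40 mm sits at x = -30, y = +60 mm between blue jaws.
- carriage (a joint): Slide of the guide carriage along the fixture's +y axis, in m: 0 at the bare-steel end, 0.120 against the red stop, where the guide bore stands exactly over the work mark; starts between 0 and 0.070. About 4 N of friction: it stays where it is left. No spring, no detent.
- slide_knob (a point): Centre of the top of the black carriage knob: an upright round post 16 mm in diameter and 40 mm tall on the carriage arm, from z = 95 to 135 mm above the bench, free on all sides. It moves with the carriage. The carriage is a grey block (55 x 60 mm) on the rail.
- guide_bore (a point): Centre of the upper mouth of the guide bore, at the top of the brass guide plate (z = 95 mm). Upright round through hole 26 mm in diameter, 15 mm deep; it moves with the carriage and lies 80 mm on the -x side (fixture axes) of the knob. The carriage's level arm, 60 mm wide, z = 80 to 95 mm, spans fixture x = -60 to +80 mm; its brass end (60 x 60 mm) is the guide.
- work_mark (a point): Black dot in the middle of the workpiece's top, z = 40 mm, 40 mm below the underside of the guide when the carriage is home. Axes as the fixture's.
- rack: White plastic electrode rack, fixed to the bench, 60 (its x) x 200 (its y) x 55 mm; origin at the centre of its underside. Three upright holes of 14 mm at y = -70, 0 and +70 mm, 45 mm deep, one electrode in each; any electrode may be in any hole, its holder's top 175 mm above the bench.
- electrode: The electrode to use: upright copper rod 12 mm in diameter and 120 mm long with a square red holder on top, 22 x 22 mm and 45 mm tall (165 mm in all), loose, 0.1 to 0.2 kg. Origin at the centre of the rod's tip (its lower end), z up along the rod to the holder, which spans 120 to 165 mm; x and y are square to the holder's faces. In the rack its tip stands 10 mm above the bench.
- spare_a: Bystander electrode, same shape and size, dark rod and blue holder; origin at its tip.
- spare_b: Bystander electrode, same shape and size, dark rod and grey holder; origin at its tip.
- can: Bystander: upright can, 60 mm in diameter and 100 mm tall, yellow label; origin at the centre of its underside.
- wrench: Bystander: steel wrench lying flat on the bench; origin at its middle, x along it.

How it is judged:
By the outcome, as a careful person would: the job done as asked, in the order asked, and still so for the second after the job is handed in, while the arm keeps its last pose, push and grip.
It also fails if it takes over 64 s, if anything falls off the work surface, if the arm or the gripper's body presses on something with over 40 N, if the wrist force passes 120 N, or if a joint passes its speed limit or range.

## Working session

There is one attempt and no reset: what is moved stays moved. The work goes in short steps, Python scripts to look and compute and a tool call to move; the robot and the scene stay as the last step left them, time stands still between calls to the robot, and variables do not carry over. Pictures are saved under pics/ and viewed, at most 10 in all, crops included, and the job is handed in when it is done.

Besides the shell and the picture viewer there is one more tool, called after "Call:" as a command line: name --pt "numbers of a row" for each row, then --argument value for the rest. apply_moves: Moves the arm, as the interface text tells. Its arguments: {"type":"object","properties":{"moves":{"type":"array","items":{"type":"array","items":{"type":"number"}}}},"required":["moves"]}

```bash
mkdir -p pics; cat > h.py <<'E'
from cell import *
import numpy as np, cv2
from scipy.spatial.transform import Rotation as R
def cam(n):
    d=get_image(n); d['f']=240/np.tan(np.radians(d['vertical_fov'])/2)
    a=np.array(d['attitude'],float); d['R']=R.from_quat(a).as_matrix() if a.size==4 else a.reshape(3,3)
    d['p']=np.array(d['position'],float); return d
def ray(d,u,v):
    return d['R']@np.array([(u-d['cx'])/d['f'],(v-d['cy'])/d['f'],1])
def onz(d,u,v,z):
    r=ray(d,u,v); return d['p']+r*(z-d['p'][2])/r[2]
def proj(d,P):
    c=d['R'].T@(np.array(P,float)-d['p']); return c[:2]/c[2]*d['f']+[d['cx'],d['cy']]
def tri(a,pa,b,pb):
    ra=ray(a,*pa);rb=ray(b,*pb);ra/=np.linalg.norm(ra);rb/=np.linalg.norm(rb)
    s=np.linalg.lstsq(np.c_[ra,-rb],b['p']-a['p'],rcond=None)[0]
    A=a['p']+s[0]*ra;B=b['p']+s[1]*rb; return (A+B)/2,np.linalg.norm(A-B)
def save(d,n): cv2.imwrite('pics/'+n,d['image'][:,:,::-1])
E
python3 - <<'E'
from h import *
import pickle
for n in('scene','top'):
    d=cam(n); save(d,n+'.png'); pickle.dump(d,open(n+'.pkl','wb')); print(n,d['p'],d['attitude'],d['f'],d['cx'],d['cy'])
s=read_state();print(s['t'],s['position'],s['orientation'],s['grip_width'],s['ft_force'])
E
```

```text
scene [1073.73834882 -146.21932342  770.50258283] [ 0.75416764  0.57552703 -0.18684815 -0.25512268] 479.75397544518347 325.55134224663055 230.0539781298977
top [567.8060845   -3.80660929 871.77778929] [-0.70215814  0.71177207 -0.01501594  0.01135742] 486.77771416262476 319.94976310470315 234.79956713264215
0.1 [150.22275585 554.31067663 230.21176019] [ 1.32009482e-01  9.91247888e-01 -1.02080210e-03 -2.82788875e-04] 85.0951186705261 [ 0.97957625 -0.26216645  0.61737899]
```

View pics/scene.png

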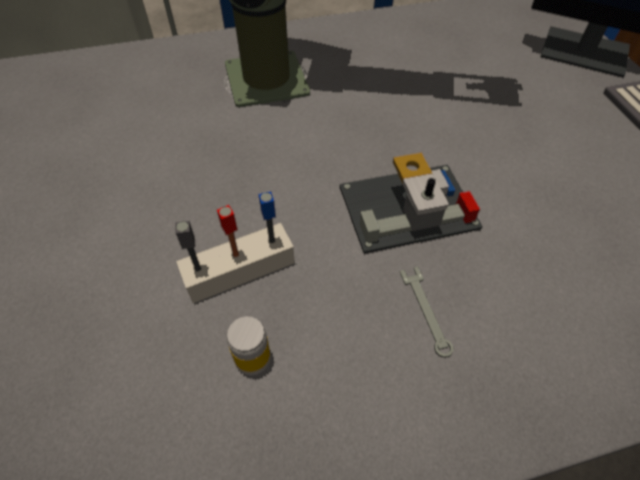

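View pics/top.png

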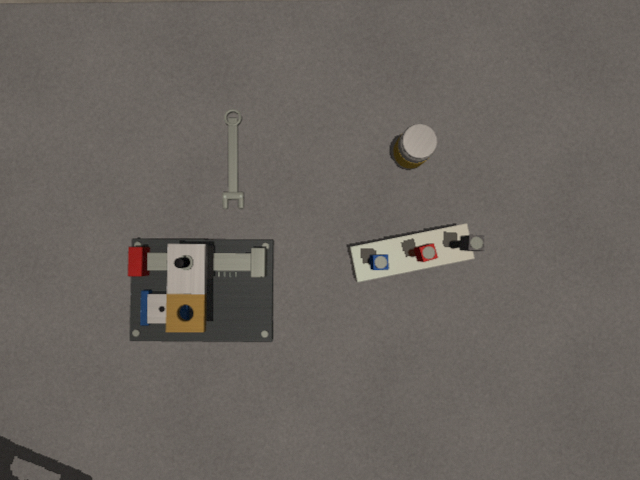

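The scene view shows the knob at (430,187), the bore at (413,165) and the red holder at (228,215). The top view shows the knob at (182,262), bore (185,313), work mark (162,309), red stop (137,262) and red holder (427,253).

```bash
python3 - <<'E'
from h import *
import pickle
t=pickle.load(open('top.pkl','rb'));s=pickle.load(open('scene.pkl','rb'))
def red(d):
    h=cv2.cvtColor(d['image'],cv2.COLOR_RGB2HSV); m=(((h[...,0]<6)|(h[...,0]>174))&(h[...,1]>170)&(h[...,2]>70)).astype(np.uint8)
    for c in cv2.findContours(m,0,2)[0]:
        if cv2.contourArea(c)>30: print('red',cv2.boundingRect(c),cv2.minAreaRect(c))
red(t);red(s)
h=cv2.cvtColor(t['image'],cv2.COLOR_RGB2HSV)
# brass guide, rack
m=((h[...,0]>10)&(h[...,0]<28)&(h[...,1]>140)&(h[...,2]>90)).astype(np.uint8)
for c in cv2.findContours(m,0,2)[0]:
    if cv2.contourArea(c)>200:
        r=cv2.minAreaRect(c);print('brass',r,onz(t,*r[0],95), [onz(t,*q,95)[:2].round(1) for q in cv2.boxPoints(r)])
g=t['image'].min(2)
sub=np.zeros_like(g); sub[200:300,340:490]=g[200:300,340:490]
for c in cv2.findContours((sub>150).astype(np.uint8),0,2)[0]:
    if cv2.contourArea(c)>500:
        r=cv2.minAreaRect(c);print('rack',r,onz(t,*r[0],55),[onz(t,*q,55)[:2].round(1) for q in cv2.boxPoints(r)])
# base: corner screws
for u,v in [(138,245),(265,246),(136,333),(265,334)]: print('screw',onz(t,u,v,12).round(1))
print('mark',onz(t,162,309,40),'bore',onz(t,185,313,95),'knob',onz(t,182,262,135))
print('knobtri',tri(t,(181,262),s,(431,181)),'bore',tri(t,(185,313),s,(413,165)))
print('holder',tri(t,(429,252),s,(227,210)))
cv2.imwrite('pics/c.png',np.hstack([cv2.resize(t['image'][230:350,120:280,::-1],None,fx=2.5,fy=2.5,interpolation=2),cv2.resize(t['image'][210:330,340:500,::-1],None,fx=2.5,fy=2.5,interpolation=2)]))
cv2.imwrite('pics/c2.png',np.hstack([cv2.resize(s['image'][140:260,340:500,::-1],None,fx=2.5,fy=2.5,interpolation=2),cv2.resize(s['image'][180:300,170:330,::-1],None,fx=2.5,fy=2.5,interpolation=2)]))
cv2.imwrite('pics/cc.png',np.vstack([cv2.imread('pics/c.png'),cv2.imread('pics/c2.png')]))
E
```

```text
red (128, 247, 15, 29) ((135.0, 261.0), (28.0, 14.0), 90.0)
red (218, 210, 18, 25) ((227.67295837402344, 220.56219482421875), (25.879558563232422, 14.042601585388184), 72.89727020263672)
red (459, 192, 20, 21) ((468.77978515625, 201.83677673339844), (24.113826751708984, 11.013178825378418), 59.74356460571289)
brass ((185.0, 313.0), (36.0, 38.0), 90.0) [475.61575394 207.58047857  95.        ] [array([504.5, 237.6]), array([503.6, 177.4]), array([446.8, 177.6]), array([447.7, 237.7])]
rack ((411.9619445800781, 252.43075561523438), (34.74113464355469, 117.85218811035156), 78.58415985107422) [ 566.56059136 -162.25841642   55.        ] [array([577. , -59.7]), array([ 613.6, -254.8]), array([ 556.2, -264.9]), array([519.8, -70.3])]
screw [586.2 312.5  12. ]
screw [581.4  88.8  12. ]
screw [432.2 316.   12. ]
screw [427.1  90.2  12. ]
mark [476.40037676 261.51302246  40.        ] bore [475.61575394 207.58047857  95.        ] knob [557.00540457 200.95973295 135.        ]
knobtri (array([556.95474753, 203.25154154, 131.89605749]), np.float64(0.1707838769124396)) bore (array([475.05858143, 208.260309  ,  91.16620586]), np.float64(0.7365548807623843))
holder (array([ 567.24492719, -162.02090202,  176.91747093]), np.float64(1.9071891085704178))
```

View pics/cc.png

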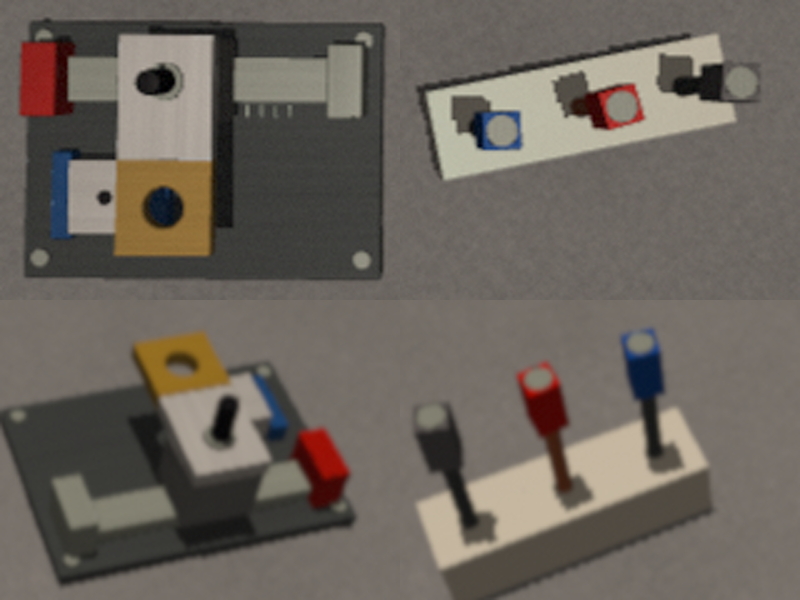

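The crops agree with these points: knob top about (556,207), bore (475.6,207.6), mark (476.4,261.5), and fixture yaw about -0.02 rad. So about 54 mm of travel remains. I'll bring shut fingers to the −y side of the knob.

Call:
apply_moves --pt "40.5 -40.5 0 0.123 0" --pt "40.5 -40.5 0 0.123 0" --pt "40.5 -40.5 0 0 0" --pt "40.5 -40.5 0 0 0" --pt "40.5 -40.5 0 0 0"

```text
t: 0.72
position: [353.8, 350.9, 230.9]
orientation: [0.009, 1.0, -0.0, -0.0]
ft_force: [0.4, 0.3, -0.1]
grip_width: -0.0
grasp_force: 0.0
```

Call:
apply_moves --pt "40.5 -40.5 0 0 0" --pt "40.5 -40.5 0 0 0" --pt "40.5 -40.5 0 0 0" --pt "40.5 -40.5 0 0 0" --pt "40.5 -40.5 0 0 0"

```text
t: 1.35
position: [556.3, 148.4, 230.8]
orientation: [0.01, 1.0, 0.0, -0.0]
ft_force: [0.3, -0.7, 0.0]
grip_width: -0.2
grasp_force: 0.0
```

Call:
apply_moves --pt "0 0 -40 0 0" --pt "0 0 -40 0 0" --pt "0 0 -40 0 0" --pt "0 0 0 0 0"

```text
t: 1.85
position: [551.5, 149.4, 106.9]
orientation: [0.009, 1.0, -0.001, -0.005]
ft_force: [-0.7, 0.5, 0.8]
grip_width: -0.2
grasp_force: 0.0
```

Call:
apply_moves --pt "0 10 2 0 0" --pt "0 10 0 0 0" --pt "0 10 0 0 0" --pt "0 5 0 0 0" --pt "0 0 0 0 0"

```text
t: 2.48
position: [556.0, 185.5, 114.0]
orientation: [0.009, 1.0, 0.0, 0.001]
ft_force: [0.3, -0.3, 0.3]
grip_width: -0.0
grasp_force: 0.2
```

Call:
apply_moves --pt "0 5 0 0 0" --pt "0 5 0 0 0" --pt "0 5 0 0 0" --pt "0 5 0 0 0" --pt "0 5 0 0 0"

```text
t: 3.1
position: [555.9, 210.2, 113.4]
orientation: [0.009, 1.0, -0.0, 0.0]
ft_force: [2.2, -3.3, 2.2]
grip_width: -0.2
grasp_force: 2.2
```

```bash
python3 - <<'E'
from h import *
t=cam('top'); w=cam('wrist')
cv2.imwrite('pics/p1.png',np.hstack([cv2.resize(t['image'][210:360,110:290,::-1],(576,480)),cv2.resize(w['image'][:,:,::-1],(224,168)).repeat(1,0) if 0 else cv2.copyMakeBorder(cv2.resize(w['image'][:,:,::-1],(224,168)),0,312,0,0,0)]))
E
```

```text
(no output)
```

View pics/p1.png

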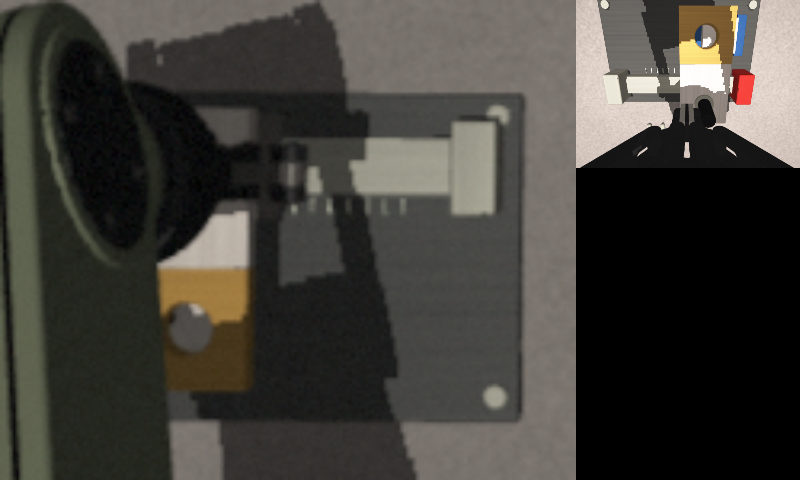

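The push is working: the bore has moved left to about (169,312) in full-image pixels and the knob touches the finger. Continuing.

Call:
apply_moves --pt "0 5 0 0 0" --pt "0 5 0 0 0" --pt "0 5 0 0 0" --pt "0 5 0 0 0" --pt "0 3 0 0 0"

```text
t: 3.82
position: [555.5, 233.3, 113.0]
orientation: [0.009, 1.0, -0.0, 0.0]
ft_force: [2.3, -5.0, 0.4]
grip_width: 0.4
grasp_force: 2.1
```

Call:
apply_moves --pt "0 2 0 0 0" --pt "0 2 0 0 0" --pt "0 1 0 0 0"

```text
t: 4.2
position: [555.6, 237.4, 113.0]
orientation: [0.009, 1.0, -0.001, -0.0]
ft_force: [2.4, -7.2, 1.0]
grip_width: 0.1
grasp_force: 3.5
```

Call:
apply_moves --pt "0 1 0 0 0" --pt "0 1 0 0 0"

```text
t: 4.45
position: [555.6, 237.5, 113.0]
orientation: [0.009, 1.0, -0.002, -0.0]
ft_force: [2.5, -12.5, 2.0]
grip_width: 0.1
grasp_force: 6.0
```

Call:
apply_moves --pt "0 1 0 0 0" --pt "0 1 0 0 0"

```text
t: 4.7
position: [555.6, 237.6, 113.1]
orientation: [0.009, 1.0, -0.004, -0.001]
ft_force: [2.6, -16.6, 2.0]
grip_width: 0.2
grasp_force: 8.5
```

The carriage stopped at tool y=237.5 while the force rose to 16 N, so it is home. I'll back off, rise and look at the bore and mark from the wrist camera.

Call:
apply_moves --pt "0 -15 0 0 0" --pt "0 -15 0 0 0" --pt "0 0 60 0 0" --pt "0 30 60 0 0" --pt "0 10 60 0 0"

```text
t: 5.32
position: [554.3, 251.1, 290.2]
orientation: [0.009, 1.0, 0.001, -0.001]
ft_force: [1.4, 0.4, -1.1]
grip_width: 0.3
grasp_force: 0.0
```

Call:
apply_moves --pt "0 10 0 0 0" --pt "0 0 0 0 0" --pt "0 0 0 0 0"

```text
t: 5.7
position: [554.0, 259.3, 286.4]
orientation: [0.009, 1.0, -0.001, -0.003]
ft_force: [-0.7, 0.4, -0.8]
grip_width: -0.3
grasp_force: 0.0
```

```bash
python3 - <<'E'
from h import *
import pickle
print(read_state()['position'])
w=cam('wrist');pickle.dump(w,open('w1.pkl','wb'));save(w,'w1.png');print(w['p'],proj(w,[476,262,95]),proj(w,[476,262,40]),proj(w,[556,261,135]))
E
```

```text
[554.04618561 259.31798818 286.37647655]
[473.88036303 261.3784426  430.00858067] [317.87542184 104.43642975] [317.75703153 104.03988623] [318.63333296 216.03596034]
```

View pics/w1.png

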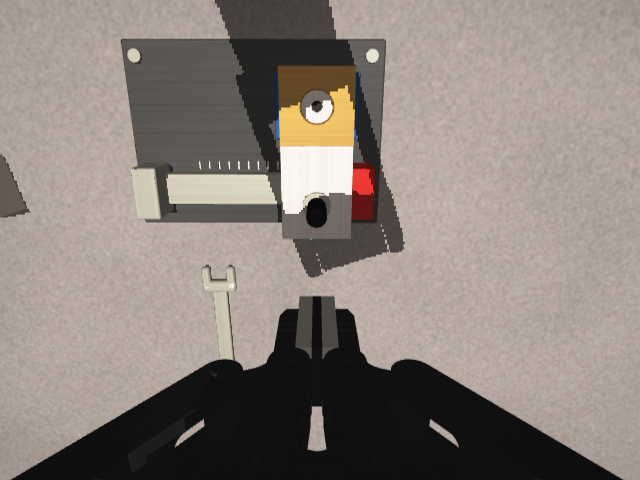

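The wrist view shows the carriage against the red stop, with the bore at about (317,107) and the mark visible at its centre. I'll measure both, and also use a second pose.

```bash
cat > bore.py <<'E'
from h import *
def bore(w):
    im=w['image'];u0,v0=proj(w,[477,261,95]).astype(int)
    h=cv2.cvtColor(im,cv2.COLOR_RGB2HSV)
    brass=((h[...,0]>8)&(h[...,0]<30)&(h[...,1]>110)).astype(np.uint8)
    cs,hi=cv2.findContours(brass,cv2.RETR_CCOMP,cv2.CHAIN_APPROX_NONE)
    out={}
    for c,q in zip(cs,hi[0]):
        a=cv2.contourArea(c)
        if a>3000 and q[3]<0: out['plate']=cv2.minAreaRect(c)
        if q[3]>=0 and a>300: out['hole']=cv2.minEnclosingCircle(c); out['holeC']=cv2.fitEllipse(c)
    g=im.max(2).astype(int); r=12
    s=(g[v0-r:v0+r+1,u0-r:u0+r+1]<55).astype(np.uint8)
    n,_,st,ce=cv2.connectedComponentsWithStats(s)
    if n>1:
        k=1+st[1:,4].argmax(); out['mark']=(ce[k]+[u0-r,v0-r],st[k])
    return out
E
python3 - <<'E'
from bore import *
import pickle
w=pickle.load(open('w1.pkl','rb'));o=bore(w);print(o)
print('plate',onz(w,*o['plate'][0],95),'hole',onz(w,*o['holeC'][0],95),'mark',onz(w,*o['mark'][0],40) if 'mark' in o else 0)
for u,v in [(133,55),(372,55)]: print(onz(w,u,v,12))
E
```

```text
{'plate': ((316.5, 105.5), (79.0, 77.0), 90.0), 'hole': ((316.5, 106.24285888671875), 17.82048225402832), 'holeC': ((316.4233703613281, 106.24131774902344), (32.96036911010742, 34.863922119140625), 179.19161987304688), 'mark': (array([315.5    , 102.90625]), array([ 8,  8,  9,  5, 32], dtype=int32))}
plate [476.77623059 260.90115254  95.        ] hole [477.33173239 260.82973972  95.        ] mark [474.9715638  259.95171651  40.        ]
[428.43448663  87.62018538  12.        ]
[432.94524354 314.29049012  12.        ]
```

Call:
apply_moves --pt "0 -62 0 0 0" --pt "0 -62 0 0 0" --pt "0 -62 0 0 60" --pt "0 -62 0 0 60" --pt "0 -62 0 0 60"

```text
t: 6.38
position: [554.3, -52.2, 287.5]
orientation: [0.01, 1.0, 0.0, -0.001]
ft_force: [0.5, -0.0, 0.1]
grip_width: 51.1
grasp_force: 0.0
```

Call:
apply_moves --pt "15 -62 0 0.0 60" --pt "20 -50 0 0.0 60" --pt "20 0 0 0 60" --pt "20 0 0 0 60" --pt "0 0 0 0 60"

```text
t: 7.0
position: [629.9, -161.2, 286.8]
orientation: [0.01, 1.0, 0.001, -0.002]
ft_force: [-0.8, -0.2, -0.8]
grip_width: 51.3
grasp_force: 0.0
```

```bash
python3 - <<'E'
from h import *
import pickle
print(read_state()['position'])
w=cam('wrist');pickle.dump(w,open('w2.pkl','wb'));save(w,'w2.png');print(w['p'],proj(w,[567,-162,175]))
E
```

```text
[ 629.88989403 -161.24369703  286.79977511]
[ 549.49373682 -159.51739212  430.28405097] [312.36112878 131.1391822 ]
```

View pics/w2.png

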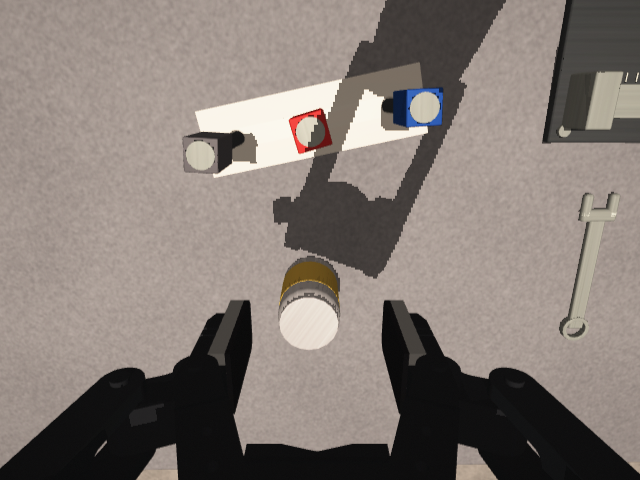

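The red holder is at about (311,131), the rack's middle hole, with its neighbours well apart. I'll measure the holder's centre, height and yaw.

```bash
python3 - <<'E'
from h import *
import pickle
w=pickle.load(open('w2.pkl','rb'));t=pickle.load(open('top.pkl','rb'))
def holder(d,c,r):
    h=cv2.cvtColor(d['image'],cv2.COLOR_RGB2HSV)
    m=(((h[...,0]<8)|(h[...,0]>172))&(h[...,1]>130)&(h[...,2]>40)).astype(np.uint8)
    k=np.zeros_like(m);k[c[1]-r:c[1]+r,c[0]-r:c[0]+r]=1
    pts=cv2.findNonZero(m*k);R_=cv2.minAreaRect(pts);return R_,cv2.boxPoints(R_)
r,b=holder(w,(311,131),30);print(r)
P=np.array([onz(w,*q,175)[:2] for q in b]);print(P.round(1),P.mean(0))
for i in range(2): e=P[i+1]-P[i];print(np.linalg.norm(e),np.arctan2(-e[0],e[1]) , np.arctan2(e[1],e[0]))
tt,_=holder(t,(427,253),15);print(tt)
print('tri w/top discs',tri(w,(310.5,130.5),t,(429,252)))
# rack
for q in [(196,110),(421,63),(432,131),(215,178)]: print(onz(w,*q,55).round(1))
E
```

```text
((310.1789245605469, 130.59634399414062), (37.25944519042969, 36.01426696777344), 73.3007583618164)
[[ 558.9 -176.8]
 [ 553.4 -155.8]
 [ 574.5 -149.6]
 [ 580.4 -171.1]] [ 566.8051194  -163.32798663]
21.725091465534106 0.25871989246284366 1.8295162192577403
22.080677643758186 -1.2823937788994217 0.28840254789547487
((423.6823425292969, 253.07057189941406), (15.61899471282959, 23.64542007446289), 77.47119140625)
tri w/top discs (array([ 566.79202411, -163.19576955,  175.60634486]), np.float64(0.4929217570763755))
[ 555.  -265.8   55. ]
[520.5 -68.8  55. ]
[577.3 -55.5  55. ]
[ 615.8 -255.    55. ]
```

Call:
apply_moves --pt "-32 -1 0 0.14 60" --pt "-32 -1 0 0.14 60" --pt "0 0 -40 0 60" --pt "0 0 -40 0 60" --pt "0 0 0 0 60"

```text
t: 7.68
position: [562.3, -161.3, 204.9]
orientation: [-0.13, 0.991, 0.003, -0.004]
ft_force: [-1.0, 0.5, -0.1]
grip_width: 51.1
grasp_force: 0.0
```

Call:
apply_moves --pt "0 0 0 0 60"

```text
t: 7.8
position: [566.5, -163.0, 210.5]
orientation: [-0.13, 0.991, -0.0, 0.001]
ft_force: [-0.1, -0.0, 0.2]
grip_width: 51.5
grasp_force: 0.0
```

```bash
python3 - <<'E'
from h import *
s=read_state();print(s['position'],s['orientation'],s['joint_vel'])
E
```

```text
[ 566.48668112 -163.03194473  210.48866965] [-1.30236476e-01  9.91482691e-01 -4.20839924e-04  5.97819605e-04] [ 1.60639987e-03 -1.42806630e-02 -3.60101210e-02 -9.62982267e-05
 -5.95475021e-03 -4.15017682e-04]
```

Call:
apply_moves --pt "0 0 -26 0 60" --pt "0 0 -26 0 60" --pt "0 0 -16 0 60" --pt "0 0 -8 0 60" --pt "0 0 0 0 60"

```text
t: 8.43
position: [566.5, -163.0, 133.6]
orientation: [-0.13, 0.991, -0.0, 0.0]
ft_force: [0.3, -0.3, 0.4]
grip_width: 50.9
grasp_force: 0.0
```

Call:
apply_moves --pt "0 0 0 0 0" --pt "0 0 0 0 0" --pt "0 0 0 0 0" --pt "0 0 0 0 0"

```text
t: 8.93
position: [567.1, -163.3, 134.4]
orientation: [-0.13, 0.991, -0.001, 0.001]
ft_force: [-0.1, 0.2, 4.9]
grip_width: 21.0
grasp_force: 59.0
```

Call:
apply_moves --pt "0 0 10 0 0" --pt "0 0 15 0 0" --pt "0 0 20 0 0" --pt "0 0 25 0 0" --pt "0 0 25 0 0"

```text
t: 9.55
position: [565.4, -162.4, 229.3]
orientation: [-0.13, 0.991, 0.001, -0.001]
ft_force: [0.1, -0.8, -0.4]
grip_width: 21.2
grasp_force: 59.2
```

Call:
apply_moves --pt "0 0 25 0 0" --pt "0 0 15 0 0" --pt "0 0 8 0 0" --pt "0 0 0 0 0" --pt "0 0 0 0 0"

```text
t: 10.18
position: [565.5, -162.5, 274.9]
orientation: [-0.13, 0.991, 0.001, -0.001]
ft_force: [-0.4, 0.5, -1.4]
grip_width: 21.4
grasp_force: 59.2
```

Call:
apply_moves --pt "-4 20 0 0 0" --pt "-8 40 0 0 0" --pt "-10 45 0 0 0" --pt "-10 45 0 0 0" --pt "-10 45 0 0 0"

```text
t: 10.8
position: [526.3, 11.2, 277.5]
orientation: [-0.127, 0.992, -0.027, -0.001]
ft_force: [1.3, 8.4, -1.9]
grip_width: 20.5
grasp_force: 100.5
```

Call:
apply_moves --pt "-10 45 0 0 0" --pt "-10 45 0 0 0" --pt "-10 45 0 0 0" --pt "-8 45 0 0 0" --pt "-5 30 0 0 0"

```text
t: 11.42
position: [479.0, 244.9, 275.7]
orientation: [-0.131, 0.991, 0.0, -0.001]
ft_force: [-0.1, -0.6, -1.9]
grip_width: 20.9
grasp_force: 100.6
```

Call:
apply_moves --pt "-4 18 0 0 0" --pt "0 0 0 0 0" --pt "0 0 0 0 0" --pt "0 0 0 0 0"

```text
t: 11.92
position: [477.5, 259.1, 276.2]
orientation: [-0.129, 0.992, -0.0, -0.0]
ft_force: [-0.4, 0.5, -1.0]
grip_width: 20.8
grasp_force: 100.6
```

```bash
python3 - <<'E'
from h import *
import pickle
print(read_state()['position'])
D={n:cam(n) for n in('wrist','scene','top')};pickle.dump(D,open('v3.pkl','wb'))
s=D['scene'];w=D['wrist']
for n in D: print(n,proj(D[n],[476.8,261,95]),proj(D[n],[476.8,261,150]))
u,v=proj(s,[476.8,261,130]).astype(int)
a=cv2.resize(s['image'][v-60:v+60,u-50:u+50,::-1],(400,480),interpolation=2)
cv2.imwrite('pics/v3.png',np.hstack([a,cv2.resize(w['image'][:,:,::-1],(400,300)) if 0 else cv2.copyMakeBorder(cv2.resize(w['image'][:,:,::-1],(400,300)),0,180,0,0,0)]))
print(u,v)
E
```

```text
[477.52922488 259.09157511 276.17053757]
wrist [318.97930655 202.73518529] [319.42559049 221.9043693 ]
scene [438.57459945 159.32673626] [444.38853563 138.49103984]
top [151.24092904 312.73317927] [138.48240102 317.31697535]
442 146
```

View pics/v3.png

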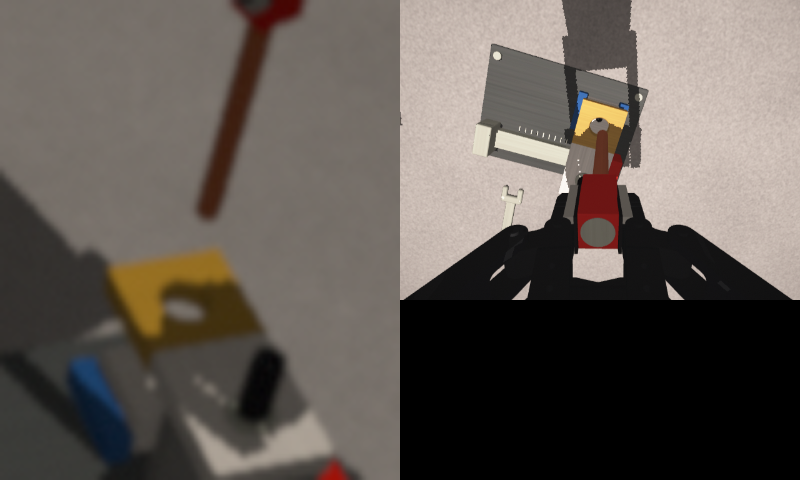

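The wrist view shows the rod over the bore. The force blip at y≈11 worries me, because my tip height was below the blue holder's top. I'll check the rack.

```bash
python3 - <<'E'
from h import *
import pickle
D=pickle.load(open('v3.pkl','rb'))
s=D['scene'];t=D['top']; s0=pickle.load(open('scene.pkl','rb'));t0=pickle.load(open('top.pkl','rb'))
f=lambda d,x,y:cv2.resize(d['image'][y:y+120,x:x+160,::-1],(400,300),interpolation=2)
cv2.imwrite('pics/v4.png',np.vstack([np.hstack([f(s0,170,180),f(s,170,180)]),np.hstack([f(t0,340,190),f(t,340,190)])]))
for d,nm in((s0,'s0'),(s,'s'),(t0,'t0'),(t,'t')):
    h=cv2.cvtColor(d['image'],cv2.COLOR_RGB2HSV);m=((h[...,0]>105)&(h[...,0]<125)&(h[...,1]>130)&(h[...,2]>50)).astype(np.uint8)
    print(nm,[(cv2.boundingRect(c),cv2.contourArea(c)) for c in cv2.findContours(m,0,2)[0] if cv2.contourArea(c)>25])
E
```

```text
s0 [((260, 198, 15, 21), 169.5), ((443, 171, 12, 22), 54.5), ((605, 28, 14, 12), 89.0)]
s [((260, 199, 13, 20), 156.0), ((410, 176, 13, 16), 64.5), ((605, 28, 14, 12), 94.5)]
t0 [((140, 290, 9, 35), 171.0)]
t [((179, 300, 8, 26), 118.0)]
```

View pics/v4.png

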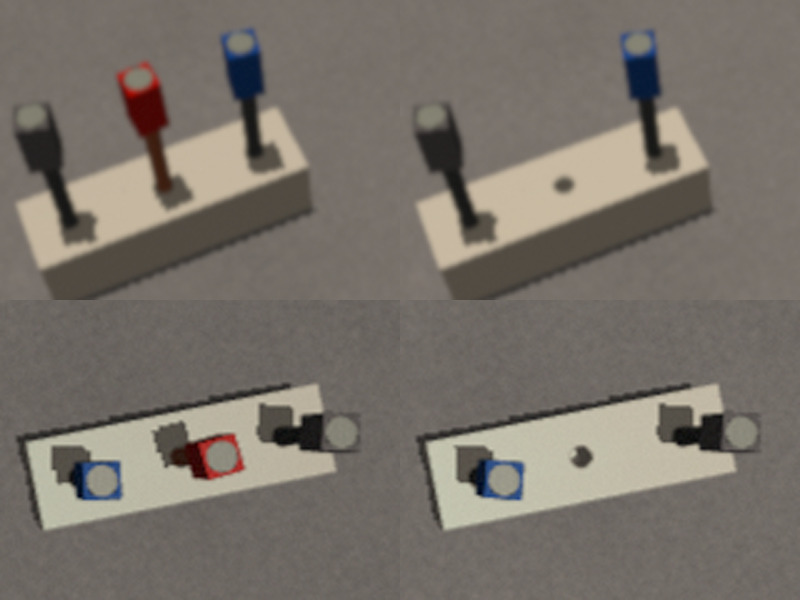

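The blue spare still stands in its hole, but its top has shifted by about a pixel, or 1.5 mm. My rod probably brushed it. I'll measure whether my electrode moved in the grip: its tip and tilt, from the scene and wrist views.

```bash
cat > rod.py <<'E'
from h import *
def rod(d,P,z0,z1,half=14,dbg=False):
    # centre line of the red-brown rod: scan image rows between projected heights
    h=cv2.cvtColor(d['image'],cv2.COLOR_RGB2HSV)
    m=((h[...,0]<=9)|(h[...,0]>172))&(h[...,1]>110)&(h[...,2]>25)
    a,b=proj(d,[*P,z0]),proj(d,[*P,z1])
    lo,hi=sorted((a[1],b[1]));out=[]
    for v in range(int(lo),int(hi)+1):
        u=a[0]+(b[0]-a[0])*(v-a[1])/(b[1]-a[1]); u0=int(u)-half
        x=np.flatnonzero(m[v,u0:u0+2*half])
        out.append((v,u0+x.mean(),len(x)) if len(x)>2 else (v,np.nan,len(x)))
    return np.array(out)
E
python3 - <<'E'
from rod import *
import pickle
D=pickle.load(open('v3.pkl','rb'));P=(476.8,261)
for n in('scene','wrist'):
    d=D[n];o=rod(d,P,143,262,14 if n=='scene' else 20);print(n,'ideal z150,200,260',[proj(d,[477.5,259.1,z]).round(1) for z in(150,200,260)])
    print(o[::4 if n=='scene' else 12].round(1).tolist())
E
```

```text
scene ideal z150,200,260 [array([443.6, 138.9]), array([449.4, 118.1]), array([457. ,  90.5])]
[[89.0, 459.5, 14.0], [93.0, 456.5, 6.0], [97.0, 454.7, 3.0], [101.0, 453.8, 4.0], [105.0, 452.8, 4.0], [109.0, nan, 2.0], [113.0, 450.7, 3.0], [117.0, nan, 1.0], [121.0, 448.3, 3.0], [125.0, 447.0, 4.0], [129.0, nan, 2.0], [133.0, 445.3, 3.0], [137.0, 443.0, 3.0], [141.0, nan, 0.0]]
wrist ideal z150,200,260 [array([316.5, 222.2]), array([316.5, 247.1]), array([316.5, 294.6])]
[[219.0, 323.0, 17.0], [231.0, 323.0, 19.0], [243.0, 322.0, 21.0], [255.0, 321.5, 22.0], [267.0, 323.4, 27.0], [279.0, 319.5, 40.0], [291.0, 320.5, 40.0]]
```

```bash
python3 - <<'E'
from rod import *
import pickle
w=pickle.load(open('v3.pkl','rb'))['wrist']
for v in(215,225,245,265): print(v,[tuple(x) for x in w['image'][v,300:346:2].tolist()])
cv2.imwrite('pics/v5.png',cv2.resize(w['image'][170:410,220:420,::-1],(500,600),interpolation=2))
E
```

```text
215 [(110, 81, 41), (110, 81, 41), (110, 81, 42), (109, 80, 42), (101, 75, 39), (92, 67, 35), (94, 69, 35), (93, 68, 36), (91, 47, 33), (93, 49, 34), (94, 49, 35), (93, 49, 34), (94, 49, 34), (92, 48, 33), (92, 48, 33), (90, 47, 32), (96, 60, 35), (110, 81, 42), (111, 82, 42), (111, 82, 42), (110, 81, 42), (109, 80, 42), (110, 81, 42)]
225 [(111, 82, 42), (111, 82, 42), (112, 82, 42), (110, 81, 42), (110, 80, 42), (108, 80, 41), (107, 78, 41), (91, 52, 33), (91, 48, 34), (93, 49, 34), (93, 49, 34), (94, 49, 35), (93, 48, 34), (91, 47, 33), (91, 47, 33), (90, 48, 33), (91, 53, 33), (108, 79, 41), (108, 81, 42), (109, 81, 42), (109, 80, 42), (109, 81, 42), (110, 80, 42)]
245 [(131, 121, 115), (132, 123, 116), (132, 122, 115), (128, 119, 112), (130, 120, 113), (126, 117, 110), (94, 57, 44), (91, 47, 33), (92, 48, 33), (92, 48, 33), (93, 49, 34), (94, 49, 35), (94, 49, 34), (90, 48, 33), (91, 47, 33), (87, 46, 32), (86, 47, 34), (133, 122, 115), (125, 112, 99), (117, 98, 77), (111, 88, 60), (107, 78, 41), (67, 29, 28)]
265 [(129, 119, 113), (131, 121, 115), (126, 117, 110), (130, 120, 114), (125, 115, 109), (89, 47, 33), (93, 48, 33), (94, 49, 35), (94, 49, 35), (94, 49, 34), (93, 48, 33), (95, 51, 34), (92, 49, 35), (91, 48, 33), (91, 47, 33), (87, 46, 32), (87, 47, 33), (128, 118, 112), (115, 72, 67), (113, 25, 24), (113, 25, 23), (114, 25, 24), (113, 25, 22)]
```

View pics/v5.png

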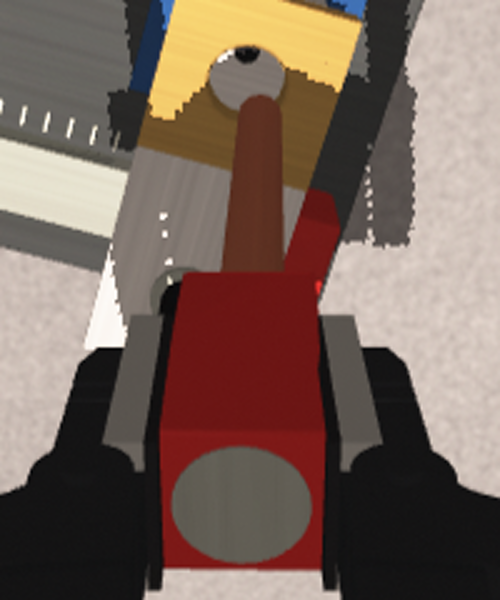

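The wrist crop shows the rod leaning slightly: disc at u≈317, tip at u≈324, or about 2° if the lean is real. I'll cross-check it with the scene view and the vertical vanishing point.

```bash
python3 - <<'E'
from rod import *
import pickle
D=pickle.load(open('v3.pkl','rb'));w=D['wrist'];s=D['scene'];print('f',w['f'])
r=w['R'].T@np.array([0,0,-1.]);print('VP calib',r[:2]/r[2]*w['f']+[w['cx'],w['cy']])
# subpixel rod centre in scene: weight = R-B minus background per row, edges removed
im=s['image'].astype(float); q=im[...,0]-im[...,2]
res=[]
for v in range(98,137):
    a,b=proj(s,[477.5,259.1,150]),proj(s,[477.5,259.1,260]); u=a[0]+(b[0]-a[0])*(v-a[1])/(b[1]-a[1])
    u0=int(u)-8; x=np.arange(u0,u0+17); k=q[v,u0:u0+17]; k=np.clip(k-np.median(np.r_[k[:4],k[-4:]])-3,0,None)
    res.append((v,(x*k).sum()/k.sum()-u))
res=np.array(res);p=np.polyfit(res[:,0],res[:,1],1);print('scene offset px at v=138 (tip), v=95',np.polyval(p,138),np.polyval(p,95),'rms',np.std(res[:,1]-np.polyval(p,res[:,0])))
J=[proj(s,np.array([477.5,259.1,150])+e)-proj(s,[477.5,259.1,150]) for e in np.eye(3)];print(np.round(J,3))
# tip from both views
for vt in (208,):print([tri(w,(323.7,vt),s,(proj(s,[477.5,259.1,150])[0]+np.polyval(p,139),uu)) for uu in(139,)])
E
```

```text
f 404.75811634894006
VP calib [316.57408156  99.42382639]
scene offset px at v=138 (tip), v=95 -0.40313280783275696 0.13638534495627064 rms 0.03986519402130731
[[ 0.216  0.351]
 [ 0.487 -0.092]
 [ 0.11  -0.397]]
[(array([469.01730087, 262.87222272, 141.3935442 ]), np.float64(1.9317932171368293))]
```

The scene fit combined with the wrist view suggests about 3° of tilt. I'll turn the tool and re-measure with the precise scene fit to pin it down. The tip is well above the guide.

```bash
cat > tilt.py <<'E'
from rod import *
def prof(s,X,z0,z1):
    "offset (px, along rows) of the rod from a vertical through X, at z0 and z1"
    im=s['image'].astype(float); q=im[...,0]-im[...,2]
    a,b=proj(s,[*X,z0]),proj(s,[*X,z1]);res=[]
    for v in range(int(b[1])+1,int(a[1])):
        u=a[0]+(b[0]-a[0])*(v-a[1])/(b[1]-a[1]);u0=int(u)-10;x=np.arange(u0,u0+21);k=q[v,u0:u0+21]
        k=np.clip(k-np.median(np.r_[k[:4],k[-4:]])-3,0,None);res.append((v,(x*k).sum()/k.sum()-u))
    r=np.array(res);p=np.polyfit(r[:,0],r[:,1],1)
    return np.polyval(p,a[1]),np.polyval(p,b[1]),np.std(r[:,1]-np.polyval(p,r[:,0]))
E
python3 - <<'E'
from tilt import *
import pickle
print(read_state()['joint_positions'],prof(pickle.load(open('v3.pkl','rb'))['scene'],(477.5,259.1),158,255))
E
```

```text
[ 3.38344183e-01  1.07094214e-01  1.56243564e+00 -8.02491750e-05
  1.47209103e+00 -1.49223119e+00] (np.float64(-0.3973607015044547), np.float64(0.19395259756503536), np.float64(0.05059569187821934))
```

Call:
apply_moves --pt "0 0 0 -0.18 0" --pt "0 0 0 -0.18 0" --pt "0 0 0 -0.18 0" --pt "0 0 0 -0.18 0" --pt "0 0 0 -0.18 0"

```text
t: 12.7
position: [477.4, 259.7, 276.2]
orientation: [0.317, 0.948, -0.0, -0.0]
ft_force: [-0.3, 0.0, -1.9]
grip_width: 20.3
grasp_force: 100.8
```

Call:
apply_moves --pt "0 0 0 -0.18 0" --pt "0 0 0 -0.18 0" --pt "0 0 0 -0.18 0" --pt "0 0 0 0 0" --pt "0 0 0 0 0"

```text
t: 13.32
position: [477.3, 259.9, 276.2]
orientation: [0.555, 0.832, -0.0, -0.0]
ft_force: [-0.4, -0.3, -1.9]
grip_width: 20.9
grasp_force: 100.7
```

```bash
python3 - <<'E'
from tilt import *
import pickle
st=read_state();print(st['position'],st['orientation'],st['joint_positions'])
s=cam('scene');w=cam('wrist');pickle.dump((s,w),open('v6.pkl','wb'));print(prof(s,st['position'][:2],158,255))
E
```

```text
[477.27725964 259.94333746 276.19472731] [ 5.54984903e-01  8.31860419e-01 -8.38576153e-06 -8.27721093e-07] [ 3.39440474e-01  1.07258060e-01  1.56227522e+00 -8.77421950e-06
  1.47207378e+00 -5.46653515e-02]
(np.float64(3.66968336128542), np.float64(1.45449502528573), np.float64(0.06652563283626049))
```

Call:
apply_moves --pt "0 0 0 -0.18 0" --pt "0 0 0 -0.18 0" --pt "0 0 0 -0.18 0" --pt "0 0 0 -0.18 0" --pt "0 0 0 -0.18 0"

```text
t: 14.05
position: [477.2, 260.1, 276.2]
orientation: [0.863, 0.505, 0.0, 0.0]
ft_force: [0.5, 0.4, -1.0]
grip_width: 21.1
grasp_force: 100.8
```

Call:
apply_moves --pt "0 0 0 -0.18 0" --pt "0 0 0 -0.18 0" --pt "0 0 0 -0.18 0" --pt "0 0 0 0 0" --pt "0 0 0 0 0"

```text
t: 14.68
position: [477.2, 260.1, 276.2]
orientation: [0.966, 0.26, -0.0, -0.0]
ft_force: [0.2, -0.9, -1.5]
grip_width: 20.6
grasp_force: 100.7
```

```bash
python3 - <<'E'
from tilt import *
import pickle
st=read_state();X=st['position'][:2];print(st['position'],st['orientation'])
s=cam('scene');w=cam('wrist');pickle.dump((s,w),open('v7.pkl','wb'));c=prof(s,X,158,255);print(c)
P=np.array([477.4,259.7,158.]);a=proj(s,P);sl=(proj(s,[*P[:2],255])-a);sl=sl[0]/sl[1]
g=np.array([(lambda d:d[0]-sl*d[1])(proj(s,P+e)-a) for e in np.eye(3)[:2]])
def rot(th):return np.array([[np.cos(th),-np.sin(th)],[np.sin(th),np.cos(th)]])
A=[];b=[]
M=[(0,-.3974,.1940),(-1.44,3.6697,1.4545),(-2.88,c[0],c[1])]
for k,nm in((lambda m:m[1]-m[2],'tilt over 97'),(lambda m:m[1],'pos z158'),(lambda m:m[2],'pos z255')):
    A=np.array([[*(g@rot(m[0])),1] for m in M]);print(nm,np.linalg.solve(A,[k(m) for m in M]),'(world at yaw0, bias px)',g)
E
```

```text
[477.19327468 260.14134661 276.17837059] [ 9.65647282e-01  2.59856356e-01 -2.74735468e-05 -1.20762064e-06]
(np.float64(1.3290145779619613), np.float64(0.6253844744424734), np.float64(0.10250255124866069))
tilt over 97 [-4.07255241  2.07701348 -0.26771607] (world at yaw0, bias px) [0.31618387 0.46412382]
pos z158 [-5.92651096  3.2129289  -0.0147297 ] (world at yaw0, bias px) [0.31618387 0.46412382]
pos z255 [-1.85395854  1.13591542  0.25298637] (world at yaw0, bias px) [0.31618387 0.46412382]
```

The tilt is now well determined: 2.7°, with the tip offset (-6.2,+3.4) mm from the TCP at the grasp yaw. The brush against the blue spare caused it. I'll fix it by crossing high to the empty rack hole, reseating the electrode and gripping it afresh.

Call:
apply_moves --pt "0 0 27 0.18 0" --pt "0 0 27 0.18 0" --pt "6.8 -30.5 0 0.18 0" --pt "6.8 -30.5 0 0.18 0" --pt "6.8 -30.5 0 0.18 0"

```text
t: 15.4
position: [497.7, 167.8, 330.3]
orientation: [0.755, 0.656, 0.0, 0.0]
ft_force: [0.5, -0.3, -1.6]
grip_width: 20.6
grasp_force: 100.5
```

Call:
apply_moves --pt "6.8 -30.5 0 0.18 0" --pt "6.8 -30.5 0 0.18 0" --pt "6.8 -30.5 0 0.18 0" --pt "6.8 -30.5 0 0.18 0" --pt "6.8 -30.5 0 0.18 0"

```text
t: 16.02
position: [531.7, 15.2, 330.3]
orientation: [0.395, 0.919, 0.0, 0.0]
ft_force: [-0.2, 0.4, -1.4]
grip_width: 20.6
grasp_force: 100.5
```

Call:
apply_moves --pt "6.8 -30.5 0 0.18 0" --pt "6.8 -30.5 0 0.18 0" --pt "6.8 -30.5 0 0.18 0" --pt "6.8 -30.5 0 0.18 0" --pt "6.8 -30.5 0 0.18 0"

```text
t: 16.65
position: [565.8, -137.3, 330.2]
orientation: [-0.044, 0.999, 0.0, 0.0]
ft_force: [0.4, 0.7, -1.1]
grip_width: 20.9
grasp_force: 100.5
```

Call:
apply_moves --pt "6.8 -30.5 0 0.18 0" --pt "0 0 0 0 0" --pt "0 0 -50 0 0" --pt "0 0 -40 0 0" --pt "0 0 0 0 0"

```text
t: 17.27
position: [569.5, -164.7, 235.8]
orientation: [-0.13, 0.991, 0.003, -0.004]
ft_force: [-0.3, 0.3, -1.9]
grip_width: 20.5
grasp_force: 100.6
```

Call:
apply_moves --pt "0 0 0 0 0" --pt "0 0 0 0 0"

```text
t: 17.52
position: [574.0, -167.3, 243.3]
orientation: [-0.13, 0.991, -0.001, 0.002]
ft_force: [0.1, -0.1, -1.0]
grip_width: 20.9
grasp_force: 100.6
```

```bash
python3 - <<'E'
from tilt import *
import pickle
st=read_state();X=st['position'][:2];print(st['position'],st['orientation'])
s=cam('scene');w=cam('wrist');t=cam('top');pickle.dump((s,w,t),open('v8.pkl','wb'));
z=st['position'][2]-124
for n,d in(('s',s),('w',w),('t',t)): print(n,'hole pred',proj(d,[566.8,-163.2,55]).round(1),'tip pred',proj(d,[X[0]-6.2,X[1]+3.35,z]).round(1))
print(z,prof(s,X,z+25,z+100))
u,v=proj(s,[566.8,-163.2,70]).astype(int)
u2,v2=proj(w,[566.8,-163.2,70]).astype(int)
cv2.imwrite('pics/v8.png',np.hstack([cv2.resize(s['image'][v-50:v+40,u-35:u+35,::-1],(400,514),interpolation=2),cv2.resize(w['image'][v2-60:v2+69,u2-50:u2+50,::-1],(400,514),interpolation=2)]));print(u-35,v-50,u2-50,v2-60)
E
```

```text
[ 573.97138256 -167.25367307  243.26099389] [-0.13033305  0.99146681 -0.00135103  0.00224428]
s hole pred [236.1 252.9] tip pred [230.6 232. ]
w hole pred [324.  193.4] tip pred [324.  215.5]
t hole pred [412.5 252.3] tip pred [421.1 251.6]
119.26099389353055 (np.float64(1.0492072172637705), np.float64(-0.2454997607846341), np.float64(0.2142988201106627))
199 198 274 137
```

View pics/v8.png

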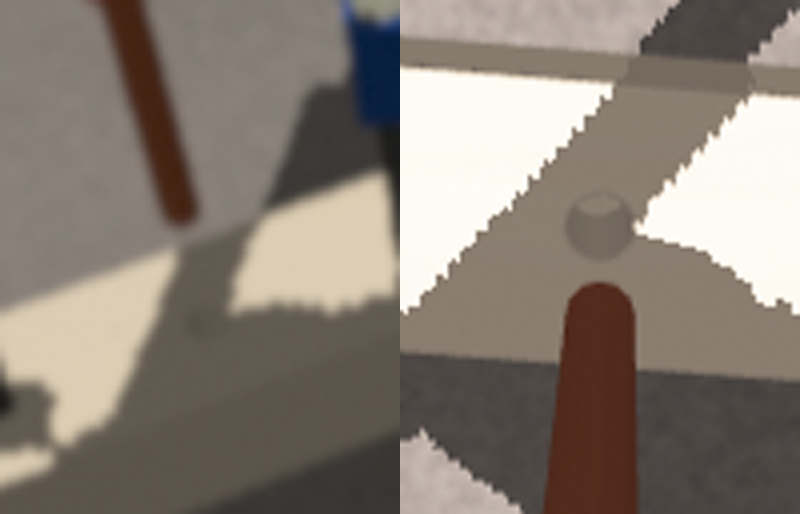

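The wrist view shows the hole at (324,193.5) and the tip centre at about (324,216), both as predicted. I'll let the arm settle and then insert slowly.

Call:
apply_moves --pt "0 0 -10 0 0" --pt "0 0 -20 0 0" --pt "0 0 -20 0 0" --pt "0 0 -8 0 0" --pt "0 0 0 0 0"

```text
t: 18.3
position: [572.0, -166.7, 181.4]
orientation: [-0.13, 0.991, 0.0, -0.001]
ft_force: [0.1, -0.3, -1.2]
grip_width: 20.8
grasp_force: 100.5
```

Call:
apply_moves --pt "0 0 0 0 0" --pt "0 0 0 0 0"

```text
t: 18.55
position: [572.9, -167.0, 183.1]
orientation: [-0.13, 0.991, -0.0, 0.001]
ft_force: [-0.2, 0.8, -1.2]
grip_width: 20.7
grasp_force: 100.5
```

```bash
python3 - <<'E'
from tilt import *
import pickle
st=read_state();X=st['position'];print(X,st['orientation'])
w=cam('wrist');pickle.dump(w,open('v9.pkl','wb'))
z=X[2]-124;c=proj(w,[566.8,-163.2,55]);tp=proj(w,[X[0]-6.2,X[1]+3.35,z]);print(z,c,tp)
im=w['image'].astype(int)
u0=int(tp[0])
for v in range(int(tp[1])-14,int(tp[1])+14,3): print(v,' '.join('%d'%(im[v,u,0]-im[v,u,2]) for u in range(u0-18,u0+19,2)))
E
```

```text
[ 572.86303022 -167.00794732  183.1473637 ] [-1.30255529e-01  9.91480182e-01 -3.88017233e-04  6.28318532e-04]
59.14736369996993 [324.16074313 214.44900581] [323.67268027 215.73494728]
201 28 28 28 28 27 27 28 28 28 28 27 28 28 27 28 28 30 8 8
204 27 26 26 26 26 26 26 27 26 25 25 26 26 26 30 7 7 7 7
207 27 27 26 27 27 27 24 26 30 32 32 27 24 25 16 6 6 6 6
210 28 28 28 28 28 24 29 56 57 57 56 56 49 22 24 28 28 28 28
213 28 28 28 27 26 26 55 56 56 57 56 56 56 52 21 27 27 27 28
216 27 27 28 28 26 47 56 56 57 56 56 56 55 52 21 27 27 27 28
219 28 28 28 28 28 53 55 56 55 57 57 55 55 53 25 28 28 28 28
222 28 28 27 28 28 54 56 57 57 57 57 55 55 53 27 28 27 28 28
225 28 28 28 28 28 53 56 56 57 56 56 55 55 53 28 27 27 28 28
228 27 29 27 27 28 54 56 57 56 56 56 55 55 54 28 28 27 27 28
```

Call:
apply_moves --pt "0 0.4 -6 0 0" --pt "0 0 -3 0 0" --pt "0 0 0 0 0"

```text
t: 18.98
position: [572.0, -166.3, 172.5]
orientation: [-0.13, 0.991, 0.0, -0.001]
ft_force: [-1.2, -0.5, -0.9]
grip_width: 21.0
grasp_force: 100.5
```

Call:
apply_moves --pt "-0.1 0 -4 0 0" --pt "-0.1 0 -4 0 0" --pt "-0.1 0.1 -4 0 0" --pt "0 0 0 0 0"

```text
t: 19.48
position: [571.8, -166.3, 160.6]
orientation: [-0.13, 0.991, 0.0, -0.0]
ft_force: [0.7, -0.8, -1.9]
grip_width: 20.7
grasp_force: 100.5
```

The tip is 18 mm into the hole with no force. Continuing.

Call:
apply_moves --pt "-0.1 0 -4 0 0" --pt "-0.1 0.1 -4 0 0" --pt "-0.1 0 -4 0 0" --pt "0 0 0 0 0"

```text
t: 19.98
position: [571.6, -166.2, 148.7]
orientation: [-0.13, 0.991, 0.0, -0.0]
ft_force: [0.6, 0.3, -2.0]
grip_width: 20.6
grasp_force: 100.6
```

Call:
apply_moves --pt "-0.1 0.1 -4 0 0" --pt "-0.1 0 -4 0 0" --pt "-0.1 0.1 -2 0 0" --pt "0 0 0 0 0"

```text
t: 20.48
position: [572.1, -166.2, 140.9]
orientation: [-0.13, 0.991, -0.0, 0.001]
ft_force: [-0.8, 0.4, 6.4]
grip_width: 21.0
grasp_force: 102.0
```

It has touched bottom, so the electrode had slipped a few mm in the grip. Releasing, then centring over the electrode and gripping again.

Call:
apply_moves --pt "0 0 1 0 60" --pt "0 0 0 0 60" --pt "0 0 0 0 60" --pt "-2.5 1.5 0 0 60" --pt "-2.5 1.5 0 0 60"

```text
t: 21.1
position: [566.2, -162.9, 140.0]
orientation: [-0.13, 0.991, 0.0, -0.0]
ft_force: [-0.6, 0.3, -0.7]
grip_width: 50.9
grasp_force: 0.0
```

Call:
apply_moves --pt "0 0 40 0 60" --pt "0 0 40 0 60" --pt "0 0 0 0 60" --pt "0 0 0 0 60" --pt "0 0 0 0 60"

```text
t: 21.72
position: [565.3, -162.5, 218.3]
orientation: [-0.13, 0.991, 0.001, -0.002]
ft_force: [0.6, -0.2, -1.1]
grip_width: 51.3
grasp_force: 0.0
```

```bash
python3 - <<'E'
from h import *
import pickle
st=read_state();print(st['position'],st['orientation'])
w=cam('wrist');t=cam('top');s=cam('scene');pickle.dump((s,w,t),open('v10.pkl','wb'))
def redm(d,P,r):
    u,v=proj(d,P).astype(int);h=cv2.cvtColor(d['image'],cv2.COLOR_RGB2HSV)
    m=(((h[...,0]<7)|(h[...,0]>172))&(h[...,1]>185)&(h[...,2]>40)).astype(np.uint8);k=np.zeros_like(m);k[max(v-r,0):v+r,u-r:u+r]=1
    return cv2.findNonZero(m*k),(u,v)
p,c=redm(w,[566.8,-163.2,160],75);R_=cv2.minAreaRect(p);print('wrist',c,R_,cv2.boundingRect(p))
s0=pickle.load(open('scene.pkl','rb'))
for n,d in(('s0',s0),('s',s)):
    p,c=redm(d,[566.8,-163.2,155],22);print(n,c,cv2.boundingRect(p),cv2.minAreaRect(p))
# holder top disc (grey) in wrist
im=w['image'].astype(int);u,v=proj(w,[566.8,-163.2,175]).astype(int);print('pred top',u,v)
g=((im.max(2)-im.min(2)<25)&(im.max(2)>60)).astype(np.uint8)
for c in cv2.findContours(g[max(v-40,0):v+40,u-40:u+40].copy(),0,1)[0]:
    if 150<cv2.contourArea(c)<4000: e=cv2.fitEllipse(c);q=(e[0][0]+u-40,e[0][1]+max(v-40,0));print('disc',q,e[1],onz(w,*q,175))
E
```

```text
[ 565.33381838 -162.51835727  218.28425826] [-1.30227453e-01  9.91482538e-01  9.38730560e-04 -1.51837794e-03]
wrist (np.int64(314), np.int64(260)) ((312.5, 258.0), (64.0, 43.0), 90.0) (291, 226, 44, 65)
s0 (np.int64(227), np.int64(218)) (218, 210, 18, 24) ((227.0308837890625, 220.80055236816406), (25.109312057495117, 13.641478538513184), 77.00537872314453)
s (np.int64(227), np.int64(218)) (219, 213, 16, 21) ((227.20590209960938, 223.32354736328125), (20.130456924438477, 12.854387283325195), 75.96376037597656)
pred top 314 272
disc (np.float64(312.81180572509766), np.float64(272.0328826904297)) (30.677927017211914, 34.467140197753906) [ 566.87606259 -163.90340398  175.        ]
disc (np.float64(312.8541259765625), np.float64(277.55030059814453)) (79.13326263427734, 85.82160949707031) [ 569.79152292 -163.11402957  175.        ]
```

The holder stands upright again: top at (566.9,-163.9), square to the fingers. Regripping.

Call:
apply_moves --pt "0 0 -30 0 60" --pt "0 0 -30 0 60" --pt "0 0 -17 0 60" --pt "0 0 -8 0 60" --pt "0 0 0 0 60"

```text
t: 22.5
position: [566.5, -163.1, 135.0]
orientation: [-0.13, 0.991, 0.0, -0.0]
ft_force: [-0.1, -0.5, -0.0]
grip_width: 51.4
grasp_force: 0.0
```

Call:
apply_moves --pt "0.3 -0.6 0 0 60" --pt "0 0 0 0 0" --pt "0 0 0 0 0" --pt "0 0 0 0 0" --pt "0 0 0 0 0"

```text
t: 23.12
position: [567.4, -163.8, 136.2]
orientation: [-0.13, 0.991, -0.0, 0.001]
ft_force: [-0.9, 0.5, 4.6]
grip_width: 21.3
grasp_force: 59.0
```

Call:
apply_moves --pt "0 0 10 0 0" --pt "0 0 20 0 0" --pt "0 0 30 0 0" --pt "0 0 35 0 0" --pt "0 0 35 0 0"

```text
t: 23.75
position: [565.9, -163.4, 265.5]
orientation: [-0.13, 0.991, 0.0, -0.001]
ft_force: [0.8, 0.1, -0.2]
grip_width: 21.0
grasp_force: 59.3
```

Call:
apply_moves --pt "0 0 30 0 0" --pt "0 0 20 0 0" --pt "0 0 10 0 0" --pt "0 0 5 0 0" --pt "0 0 0 0 0"

```text
t: 24.38
position: [566.5, -163.5, 329.4]
orientation: [-0.13, 0.991, 0.0, -0.001]
ft_force: [-0.2, 0.4, -1.7]
grip_width: 21.5
grasp_force: 59.4
```

The grip is sound at 59 N and the tip is now at z≈203, clear of the spares. Crossing to the bore.

Call:
apply_moves --pt "-4 20 0 0 0" --pt "-7.5 35 0 0 0" --pt "-7.5 35 0 0 0" --pt "-7.5 35 0 0 0" --pt "-7.5 35 0 0 0"

```text
t: 25.0
position: [531.5, -1.2, 329.3]
orientation: [-0.131, 0.991, 0.001, -0.001]
ft_force: [0.7, -0.1, -1.3]
grip_width: 21.3
grasp_force: 59.4
```

Call:
apply_moves --pt "-7.5 35 0 0 0" --pt "-7.5 35 0 0 0" --pt "-7.5 35 0 0 0" --pt "-7.5 35 0 0 0" --pt "-7.5 35 0 0 0"

```text
t: 25.62
position: [493.5, 173.4, 329.4]
orientation: [-0.131, 0.991, 0.0, -0.001]
ft_force: [0.6, -0.1, -1.8]
grip_width: 21.4
grasp_force: 59.4
```

Call:
apply_moves --pt "-7.5 35 0 0 0" --pt "-7.5 35 0 0 0" --pt "-3.5 20 0 0 0" --pt "0 0 -25 0 0" --pt "0 0 -25 0 0"

```text
t: 26.25
position: [475.2, 262.7, 279.1]
orientation: [-0.131, 0.991, 0.0, -0.0]
ft_force: [0.5, 0.5, -1.4]
grip_width: 21.2
grasp_force: 59.5
```

Call:
apply_moves --pt "0 0 -10 0 0" --pt "0 0 0 0 0" --pt "0 0 0 0 0" --pt "0 0 0 0 0"

```text
t: 26.75
position: [477.5, 261.6, 271.5]
orientation: [-0.13, 0.991, 0.0, 0.001]
ft_force: [0.5, 0.4, -1.9]
grip_width: 21.1
grasp_force: 59.5
```

```bash
python3 - <<'E'
from tilt import *
import pickle
st=read_state();X=st['position'];print(X,st['orientation'])
s=cam('scene');w=cam('wrist');pickle.dump((s,w),open('v11.pkl','wb'))
z=X[2]-126;print('tipz',z,'prof (bias -.02,.25)',prof(s,X[:2],z+8,z+105))
im=w['image'].astype(int);q=im[...,0]-im[...,2]
for zz in(z,z+30,z+60,z+90):
    u,v=proj(w,[*X[:2],zz]);print(zz,u.round(1),v.round(1),' '.join('%d'%q[int(v),k] for k in range(int(u)-30,int(u)+31,2)))
u,v=proj(w,[*X[:2],z]).astype(int);print('col',[(k,tuple(im[k,u])) for k in range(v-40,v+6,3)])
E
```

```text
[477.47423097 261.57766507 271.5328591 ] [-1.30152036e-01  9.91493294e-01  2.86858304e-04  1.18840476e-03]
tipz 145.53285909728572 prof (bias -.02,.25) (np.float64(-0.7775533073378544), np.float64(-0.9387575299459785), np.float64(0.04261755075365374))
145.53285909728572 316.5 222.1 70 70 69 68 67 67 67 66 67 69 69 63 59 59 59 59 59 57 57 55 68 68 68 68 67 67 68 69 68 69 68
175.53285909728572 316.5 236.0 17 16 17 17 16 16 40 52 63 67 68 57 59 60 60 60 61 58 56 55 55 65 66 66 70 69 69 68 67 13 2
205.53285909728572 316.5 253.5 16 16 15 16 16 16 18 17 18 17 48 58 60 59 59 59 59 58 57 57 56 26 18 18 16 17 66 75 75 74 75
235.53285909728572 316.5 276.1 8 18 17 18 16 17 16 17 17 38 59 59 60 61 60 59 60 59 58 58 55 54 47 90 90 91 90 89 90 89 90
col [(182, (np.int64(247), np.int64(211), np.int64(113))), (185, (np.int64(247), np.int64(211), np.int64(113))), (188, (np.int64(159), np.int64(118), np.int64(65))), (191, (np.int64(16), np.int64(16), np.int64(16))), (194, (np.int64(25), np.int64(23), np.int64(24))), (197, (np.int64(125), np.int64(117), np.int64(109))), (200, (np.int64(126), np.int64(116), np.int64(110))), (203, (np.int64(130), np.int64(121), np.int64(114))), (206, (np.int64(126), np.int64(117), np.int64(111))), (209, (np.int64(127), np.int64(117), np.int64(110))), (212, (np.int64(127), np.int64(117), np.int64(111))), (215, (np.int64(94), np.int64(49), np.int64(34))), (218, (np.int64(94), np.int64(49), np.int64(34))), (221, (np.int64(94), np.int64(49), np.int64(34))), (224, (np.int64(94), np.int64(49), np.int64(34))), (227, (np.int64(95), np.int64(50), np.int64(35)))]
```

The electrode now hangs upright to within about 0.6°. Lowering to just above the bore and comparing the tip with the bore in the same images.

Call:
apply_moves --pt "0 0 -15 0 0" --pt "0 0 -15 0 0" --pt "0 0 -8 0 0" --pt "0 0 0 0 0" --pt "0 0 0 0 0"

```text
t: 27.48
position: [477.1, 261.4, 232.4]
orientation: [-0.13, 0.991, 0.0, 0.0]
ft_force: [-0.2, -0.2, -1.6]
grip_width: 20.9
grasp_force: 59.5
```

Call:
apply_moves --pt "0 0 0 0 0" --pt "0 0 0 0 0"

```text
t: 27.72
position: [477.1, 261.5, 232.7]
orientation: [-0.13, 0.991, 0.0, 0.001]
ft_force: [0.2, -0.7, -0.9]
grip_width: 21.5
grasp_force: 59.5
```

```bash
cat > fit.py <<'E'
from tilt import *
from scipy.optimize import least_squares
def borefit(w,B,z=95):
    "bore-rim centre on z plane: radial rays from predicted centre to first brass pixel, radius known"
    im=w['image'].astype(int);q=im[...,0]-im[...,2];gr=im[...,1]-im[...,2];P=[]
    # rod: R-G ~45 ; brass: R-G ~29-36 & G-B>35 ; interior: |G-B|<25
    for th in np.arange(0,2*np.pi,0.05):
        last=None
        for r in np.arange(6,19,0.25):
            u,v=proj(w,[B[0]+r*np.cos(th),B[1]+r*np.sin(th),z]); c=im[int(round(v)),int(round(u))]
            brass=(c[1]-c[2]>28); inner=(c[1]-c[2]<22)and(c[0]-c[1]<25)
            if inner:last=r
            elif brass and last is not None and r-last<1.5:
                P.append((B[0]+(r+last)/2*np.cos(th),B[1]+(r+last)/2*np.sin(th)));break
    P=np.array(P)
    f=least_squares(lambda c:np.hypot(P[:,0]-c[0],P[:,1]-c[1])-13,B,loss='soft_l1',f_scale=.5)
    return f.x,len(P),np.sqrt(np.mean(f.fun**2))
E
python3 - <<'E'
from fit import *
import pickle
st=read_state();X=st['position'];print(X)
s=cam('scene');w=cam('wrist');t=cam('top');pickle.dump((s,w,t),open('v12.pkl','wb'))
z=X[2]-126;print('tipz',z,prof(s,X[:2],z+8,z+105))
for n,d in(('w',w),('s',s)): 
    try: print(n,borefit(d,[476.8,261]))
    except Exception as e: print(n,e)
w1=pickle.load(open('w1.pkl','rb'));print('w1',borefit(w1,[476.8,261]))
im=w['image'].astype(int);q=im[...,0]-im[...,1]
for zz in(z+3,z+20,z+40):
    u,v=proj(w,[*X[:2],zz]);print(zz,u.round(1),v.round(1),' '.join('%d'%q[int(v),k] for k in range(int(u)-20,int(u)+21)))
u,v=proj(w,[*X[:2],z]);u=int(u);v=int(v);print(u,v,[(k,q[k,u]) for k in range(v-16,v+4)])
E
```

```text
[477.09826984 261.47320151 232.7344861 ]
tipz 106.73448609770497 (np.float64(-0.3534200116694892), np.float64(-1.0941500170414433), np.float64(0.4233030020442701))
w (array([477.6633422 , 260.85117708]), 96, np.float64(1.5209706490942325))
s (array([480.65758382, 259.60617699]), 11, np.float64(0.9138310975890401))
w1 (array([477.23698673, 260.76491074]), 126, np.float64(0.3644597001711095))
109.73448609770497 316.4 223.5 32 29 28 24 24 24 18 12 9 10 10 9 30 45 45 46 45 46 47 47 46 47 45 45 45 45 44 44 43 40 12 9 12 22 25 23 26 28 29 29 30
126.73448609770497 316.4 231.2 30 31 30 31 31 30 29 29 27 25 25 30 43 44 45 47 47 47 46 45 47 46 44 46 45 45 44 45 44 42 34 28 29 30 31 29 29 30 31 30 31
146.73448609770497 316.4 241.5 31 30 30 30 31 31 30 30 30 29 30 43 44 45 46 47 46 46 46 46 46 46 47 47 46 44 45 44 45 43 43 33 30 31 29 29 30 30 30 29 30
316 222 [(206, np.int64(6)), (207, np.int64(10)), (208, np.int64(10)), (209, np.int64(9)), (210, np.int64(10)), (211, np.int64(10)), (212, np.int64(9)), (213, np.int64(18)), (214, np.int64(46)), (215, np.int64(46)), (216, np.int64(46)), (217, np.int64(46)), (218, np.int64(47)), (219, np.int64(46)), (220, np.int64(47)), (221, np.int64(46)), (222, np.int64(48)), (223, np.int64(46)), (224, np.int64(47)), (225, np.int64(47))]
```

```bash
python3 - <<'E'
from fit import *
import pickle
D=pickle.load(open('v3.pkl','rb'))
for n,s in(('v3',D['scene']),('v7',pickle.load(open('v7.pkl','rb'))[0]),('v8',pickle.load(open('v8.pkl','rb'))[0]),('v10',pickle.load(open('v10.pkl','rb'))[0]),('v10top',pickle.load(open('v10.pkl','rb'))[2])):
    im=s['image'].astype(int);m=((im[...,1]-im[...,2]>22)&(im[...,0]-im[...,1]<60)).astype(np.uint8)
    u,v=proj(s,[477,261,95]).astype(int);k=m[v-30:v+30,u-30:u+30].copy()
    cs,hi=cv2.findContours(k,cv2.RETR_CCOMP,cv2.CHAIN_APPROX_NONE)
    for c,h in zip(cs,hi[0]):
        if cv2.contourArea(c)>25:
            R_=cv2.minAreaRect(c);c0=(R_[0][0]+u-30,R_[0][1]+v-30)
            M=cv2.moments(c);c1=(M['m10']/M['m00']+u-30,M['m01']/M['m00']+v-30)
            print(n,'hole' if h[3]>=0 else 'outer',R_[1],onz(s,*c0,95).round(1),onz(s,*c1,95).round(1))
E
```

```text
v3 outer (23.53615951538086, 33.55343246459961) [477.5 256.1  95. ] [477.6 255.6  95. ]
v3 hole (12.0, 8.0) [486.  255.8  95. ] [486.  255.3  95. ]
v7 outer (23.753881454467773, 33.62421417236328) [477.3 256.2  95. ] [477.6 255.6  95. ]
v7 hole (12.0, 8.0) [486.  255.8  95. ] [486.  255.3  95. ]
v8 outer (24.719255447387695, 36.14069366455078) [479.  258.7  95. ] [479.9 256.6  95. ]
v8 hole (6.0, 9.0) [483.1 255.9  95. ] [483.4 255.7  95. ]
v10 outer (24.717880249023438, 36.16510009765625) [479.  258.7  95. ] [479.9 256.6  95. ]
v10 hole (6.0, 9.0) [483.1 255.9  95. ] [483.4 255.7  95. ]
v10top outer (39.0, 40.0) [477.2 261.4  95. ] [477.2 261.9  95. ]
v10top hole (16.0, 16.0) [478.  261.4  95. ] [477.6 261.1  95. ]
```

The bore lies at (477.4,261.1) (the wrist and top views agree) and the rod at about (476.4,261.9). I'll correct by (+0.9,-0.8) and lower slowly.

Call:
apply_moves --pt "0.9 -0.8 0 0 0" --pt "0 0 -6 0 0" --pt "0 0 -6 0 0" --pt "0 0 -6 0 0" --pt "0 0 0 0 0"

```text
t: 28.5
position: [477.1, 260.3, 213.1]
orientation: [-0.13, 0.991, -0.0, -0.001]
ft_force: [-0.4, 0.3, -1.7]
grip_width: 21.4
grasp_force: 59.5
```

Call:
apply_moves --pt "0 0 -6 0 0" --pt "0 0 -6 0 0" --pt "0 0 -6 0 0" --pt "0 0 -6 0 0" --pt "0 0 0 0 0"

```text
t: 29.12
position: [477.2, 260.4, 189.4]
orientation: [-0.13, 0.991, -0.0, -0.001]
ft_force: [-1.0, 0.3, -1.7]
grip_width: 21.0
grasp_force: 59.5
```

Call:
apply_moves --pt "0 0 -5 0 0" --pt "0 0 -3 0 0" --pt "0 0 -1 0 0" --pt "0 0 0 0 0" --pt "0 0 0 0 0"

```text
t: 29.75
position: [477.8, 260.6, 181.4]
orientation: [-0.13, 0.991, 0.0, 0.0]
ft_force: [-0.5, -0.8, -1.4]
grip_width: 21.1
grasp_force: 59.5
```

```bash
python3 - <<'E'
from fit import *
import pickle
st=read_state();X=st['position'];print(X,st['ft_force'],np.abs(st['joint_vel']).max())
s=cam('scene');w=cam('wrist');t=cam('top');pickle.dump((s,w,t),open('v13.pkl','wb'))
print(borefit(w,[477.4,261.1]))
im=w['image'].astype(int)
for zz in(95,100,110,130):
    u,v=proj(w,[*X[:2],zz]);u,v=int(u),int(v);print(zz,u,v,'RG',' '.join('%d'%(im[v,k,0]-im[v,k,1]) for k in range(u-24,u+25)));
    print('   GB',' '.join('%d'%(im[v,k,1]-im[v,k,2]) for k in range(u-24,u+25)))
u,v=proj(w,[*X[:2],95]);u=int(u);v=int(v);print(u,v,'col',[(k,im[k,u,0]-im[k,u,1],im[k,u,1]-im[k,u,2]) for k in range(v-24,v+4)])
E
```

```text
[477.83155981 260.60551462 181.35702945] [-0.48374184 -0.83300328 -1.39627179] 0.001482938744050457
(array([477.13157977, 260.48539003]), 74, np.float64(1.8488019840254581))
95 316 241 RG 31 32 29 27 24 25 20 9 9 10 10 10 11 10 10 45 46 48 48 50 49 49 49 47 50 50 50 49 48 47 47 46 46 45 44 21 10 11 11 11 10 9 10 15 25 24 24 29 30
   GB 43 42 39 37 33 34 24 8 8 7 7 7 6 7 8 16 16 16 16 16 16 16 17 18 16 16 16 16 16 15 16 17 15 16 15 10 8 6 7 7 6 8 8 21 34 33 35 38 41
100 316 243 RG 32 32 30 29 25 25 24 20 11 10 10 10 10 10 14 44 46 47 49 49 49 49 48 47 49 50 50 48 48 48 46 46 46 46 43 28 11 10 10 11 11 10 14 25 24 25 26 29 31
   GB 43 43 42 39 34 33 34 24 9 6 7 7 7 6 7 15 17 17 16 15 16 16 17 18 16 16 16 17 16 15 16 16 15 15 15 12 7 8 7 6 8 7 12 35 34 33 38 40 41
110 316 249 RG 32 32 32 32 30 30 27 26 26 26 26 27 22 14 27 47 48 48 50 48 49 49 49 48 48 47 49 48 47 48 46 46 45 44 44 42 15 19 26 27 26 25 25 26 28 30 30 30 30
   GB 43 43 43 43 41 39 34 35 35 35 35 34 28 19 14 15 16 16 16 18 17 17 16 17 16 17 16 17 17 15 16 16 15 16 15 15 12 28 35 35 35 35 34 34 36 41 41 42 42
130 316 263 R
[... 595 characters left out ...]
 (225, np.int64(50), np.int64(16)), (226, np.int64(49), np.int64(16)), (227, np.int64(49), np.int64(16)), (228, np.int64(48), np.int64(17)), (229, np.int64(49), np.int64(16)), (230, np.int64(50), np.int64(16)), (231, np.int64(49), np.int64(16)), (232, np.int64(49), np.int64(17)), (233, np.int64(49), np.int64(16)), (234, np.int64(49), np.int64(16)), (235, np.int64(50), np.int64(16)), (236, np.int64(50), np.int64(16)), (237, np.int64(49), np.int64(16)), (238, np.int64(49), np.int64(17)), (239, np.int64(50), np.int64(16)), (240, np.int64(49), np.int64(16)), (241, np.int64(50), np.int64(16)), (242, np.int64(49), np.int64(17)), (243, np.int64(49), np.int64(16)), (244, np.int64(48), np.int64(17))]
```

The gaps either side of the rod are equal across the fingers (8.5 against 8.3 px). Along the other axis I'll fit the rim properly, rejecting the bore's shaded inner wall.

```bash
python3 - <<'E'
from fit import *
import pickle
from scipy.ndimage import map_coordinates
w=pickle.load(open('v13.pkl','rb'))[1];im=w['image'].astype(float);gb=im[...,1]-im[...,2];rg=im[...,0]-im[...,1]
B=np.array([477.4,261.]);P=[];T=[]
for th in np.arange(-np.pi,np.pi,.1):
    r=np.arange(20,7,-.1);pts=np.array([proj(w,[B[0]+a*np.cos(th),B[1]+a*np.sin(th),95]) for a in r])
    g=map_coordinates(gb,[pts[:,1],pts[:,0]],order=1)
    ok=g>38
    if not ok[:15].all(): continue
    k=np.argmin(ok)
    if ok.all(): continue
    P.append(B+r[k]*np.array([np.cos(th),np.sin(th)]));T.append((round(th,1),round(r[k],1)))
print(T)
P=np.array(P)
for fr in(0,1):
    f=least_squares(lambda c:np.hypot(P[:,0]-c[0],P[:,1]-c[1])-(c[2] if fr else 13),[*B,13],loss='soft_l1',f_scale=.3);print(f.x,np.sqrt(np.mean(f.fun**2)))
# rod axis: edges at two rows well above guide, and x via width? report u only
for z in(55,80,95,120):print(z,proj(w,[477.8,260.6,z]).round(1))
E
```

```text
[(np.float64(-3.1), np.float64(13.3)), (np.float64(-3.0), np.float64(13.4)), (np.float64(-2.9), np.float64(13.4)), (np.float64(-2.8), np.float64(13.0)), (np.float64(-2.7), np.float64(13.5)), (np.float64(-2.6), np.float64(13.7)), (np.float64(-2.5), np.float64(13.1)), (np.float64(-2.4), np.float64(13.5)), (np.float64(-2.3), np.float64(13.7)), (np.float64(-2.2), np.float64(13.7)), (np.float64(-2.1), np.float64(13.7)), (np.float64(-2.0), np.float64(13.7)), (np.float64(-1.9), np.float64(13.8)), (np.float64(-1.8), np.float64(13.8)), (np.float64(-1.7), np.float64(13.8)), (np.float64(-1.6), np.float64(13.8)), (np.float64(-1.5), np.float64(13.6)), (np.float64(-1.4), np.float64(13.3)), (np.float64(-1.3), np.float64(13.6)), (np.float64(-1.2), np.float64(13.2)), (np.float64(-1.1), np.float64(13.4)), (np.float64(-1.0), np.float64(13.5)), (np.float64(-0.9), np.float64(13.3)), (np.float64(-0.8), np.float64(13.2)), (np.float64(-0.7), np.float64(13.2)), (np.float64(-0.6), np.float64(13.1)), (np.float64(-0.5), np.float64(13.2)), (np.float64(-0.4), np.float64(13.0)), (np.float64(-0.3), np.float64(13.8)
[... 417 characters left out ...]
oat64(1.8), np.float64(13.0)), (np.float64(1.9), np.float64(13.0)), (np.float64(2.0), np.float64(12.9)), (np.float64(2.1), np.float64(12.8)), (np.float64(2.2), np.float64(13.1)), (np.float64(2.3), np.float64(13.1)), (np.float64(2.4), np.float64(13.1)), (np.float64(2.5), np.float64(13.0)), (np.float64(2.6), np.float64(13.2)), (np.float64(2.7), np.float64(13.3)), (np.float64(2.8), np.float64(13.3)), (np.float64(2.9), np.float64(13.3)), (np.float64(3.0), np.float64(13.4)), (np.float64(3.1), np.float64(13.3))]
[477.11448069 260.58935167  13.        ] 0.6204438619223961
[477.19293502 260.59641819  13.19005398] 0.5529861426569381
55 [316.4 222. ]
80 [316.4 233.3]
95 [316.4 241.1]
120 [316.4 256.4]
```

The bore centre is at (477.2,260.6) and the rod axis at about (477.2,260.7). The tip is at z≈55, and the arm is still with no contact force. Handing in.

```bash
python3 -c "
from cell import *
print(close_job())"
```

```text
the job is handed in; nothing more can be done
None
```

I handed the job in with the carriage home against the red stop and the red-holder electrode hanging still in the middle of the bore (within about 1 mm, about 0.6° off upright), tip about 15 mm above the workpiece; however, on the first carry it seems to have brushed the blue spare, whose top shifted about 1.5 mm though it still stands in its hole, so I put the electrode back in the rack and regripped it.

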